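# Weigh an unevenly packed case on the bench spring scale

## Task

Weigh the grey carry case: lift it by the lug on top and hang it by the steel bar of its handle on the hook of the bench scale, then let go. It is packed unevenly, so feel where it balances and hang it at that place on the bar, so that it hangs level, not askew. Let the weight down on the sprung hook slowly, two or three centimetres a second, and release only once the hook carries it all, so that the hook neither jumps up nor drops nor is pressed to its stop; do not knock the scale hard, keep the case upright and leave everything else where it is.

Things in the scene. Friction and masses are not known exactly. Their poses are not given: they have to be found in the camera images.
- case: closed grey carry case, 80 (x) x 190 (y) x 75 mm high, origin under its centre, z up; outside symmetric. With contents 0.35 to 0.95 kg. The contents are fixed inside, off-centre: the centre of mass lies up to 45 mm from the middle along y, towards either end (end, amount and weight must be felt), at x = 0, 35 to 50 mm above the underside
- case_lug (a point): grip point, 163 mm above the case's underside: middle of the upright lug on the middle of the handle bar. Lug 12 mm thick (x), 36 mm wide (y), from the bar's top (137 mm) to 185 mm. Pinch it from above across its 12 mm (fingers closing along x); fingertips may reach 22 mm below this point (4 mm short of the bar's top). Axes as the case's
- case_rail (a point): middle of the underside of the handle's straight level steel bar, 125 mm above the case's underside; axes as the case's. Bar along y, 12 x 12 mm in section, on two posts (10 mm wide in y, 16 mm deep in x) centred at y = -73 and +73 mm. The window below the bar is 136 mm wide and 50 mm high, down to the case's top
- scale: fixed grey metal bench spring scale. Origin on the table under the hook seat; its x points from the hook's tip to the column. Column 45 (x) x 50 (y) mm, front face 107 mm from the seat in +x, 298 mm high; base plate 130 x 150 x 14 mm, x = 70 to 200 mm. The hook rides on a sprung carriage on the column's front
- hook_seat (a point): where the bar must lie: top of the hook's level arm (10 mm thick, along x), 235 mm above the table unloaded; sinks with the load. At -x the arm ends in an upturned tip, top 10 mm above the seat, inner face 11 mm from it; at +x a back plate, 24 mm wide, 9 mm high, face at 14 mm. The bar comes over the tip from -x, tip through the window, and is lowered across the arm. Axes as scale's
- carriage (a joint): scale reading: how far the hook has gone down, m, 0 unloaded, hard stop at 0.09. Spring of 120 N/m (starts to move at 0.2 N), lightly damped: settles near weight/120, 28 to 78 mm
- tape_roll: roll of packing tape lying flat, 104 mm across, 48 high, origin under its centre
- cutter: snap-off cutter lying flat, about 160 long, 22 wide, 14 high, origin near its middle
- carton: small closed cardboard carton 130 x 100 x 80 high, no handle, origin under its centre
- basket: slatted open basket 160 x 240 x 90 high, origin under its centre
- jar: small jar 60 across, 80 high, origin under its centre
- stapler: desk stapler 130 long, 30 wide, 46 high, origin under its centre
- marker: marker pen lying flat, 16 thick, 136 long, origin under its middle

How it is judged:
By the outcome, as a careful person would: the job done as asked, in the order asked, and still so for the second after the job is handed in, with the robot touching nothing.
It also fails if it takes over 64 s, if anything falls off the work surface, if the arm or the gripper's body presses on something with over 40 N, if the wrist force passes 120 N, or if a joint passes its speed limit or range.

## Robot

A 7-joint arm with a two-finger parallel gripper is mounted at the origin on the work surface. World frame = base frame: x ahead of the robot, y to its left, z up, the work surface at z = 0. Lengths are in m, angles in rad, forces in N, time in s.
With the tool pointing down it reaches from about 0.35 to 0.775 m from the base axis. Payload 3.1 kg.
Tool frame: the origin (TCP) lies at the very end of the fingers, on their centre line; the grasp point (between the pads) lies 19 mm behind it; z points along the fingers, y is the line along which they close (so a half turn about z gives the same grasp; the last joint's range is limited). The gripper opens to 85 mm and grips with 20 to 120 N. Pads are 22 mm wide; open, the fingers measure 114 mm over their backs; the gripper's body (76 mm by 85 mm) begins 54 mm behind the grasp point. The pads swing forward as they close: fully open they stand 13 mm farther back than shut.
Start: joints at [-1.268, 0.311, 0.014, 1.512, -0.004, 1.319, -0.027], TCP at [0.186, 0.518, 0.231] pointing down, gripper open.
Joint ranges: [-2.7, 2.7], [-0.3, 1.91], [-1.27, 1.3], [0.12, 2.57], [-1.44, 4.58], [0.2, 2.03], [-3.05, 3.05]. Speed limits (rad/s): [2.79, 2.79, 3.14, 3.14, 3.14, 3.14, 3.14].

## Interface

Orientations are given as a 3x3 rotation matrix whose columns are the frame's x, y, z axes.
In Python, from cell import goto, movel, move_joints, ungrasp, gripper_close, hold, solve_ik, get_obs, get_image, get_calibration, Unreachable, hand_in gives the robot as it stands. Calls block until the motion is done:
- goto(position, orientation): joint-space move of the TCP to a pose.
- movel(position, orientation=None, vel=0.15, until_force=None): straight line of the TCP; orientation=None keeps the orientation; vel is the mean speed in m/s. With until_force (N) it stops when the force on the tool has changed by that much, and returns True; else False.
- move_joints(angles): joint-space move.
- ungrasp() and gripper_close(f_grip=None): open the fingers fully, or close them until they stop; f_grip is the grip in N (None keeps the last).
- hold(seconds).
- solve_ik(position, orientation): joint angles nearest the present ones, or None.
- get_obs(): the state.
- get_image(name): name is "scene" or "side" or "wrist"; returns the picture (384x512x3 uint8, blue, green, red); there is no depth.
- get_calibration(name): a dict with "camera_matrix" (3x3 intrinsics, pixels), "rvec" (rotation vector, rad) and "tvec" (3), from world to camera coordinates, as OpenCV has them; the wrist camera has in their place "tool_from_camera" (4x4, takes a point from camera to tool coordinates, whose origin is the TCP and whose axes are the flange's). Camera axes: x right, y down, z forward; pixel columns grow to the right and rows downward; lengths in m; the calibration is good to about 2 mm. The wrist camera is an equidistant fisheye: a pixel r from the principal point sees the ray r / f radians off the axis. A picture is of the moment at which its call begins: read the wrist's pose just before it. get_calibration takes no time and is no camera call.
A pose or a line that the arm cannot do raises Unreachable and nothing moves.
- hand_in(): hands the job in; it is judged then, once.
The state is a dict: "time": time; "joints": joint angles; "dq": joint speeds; "joint_torque": joint torques, N m; "tool_pos": TCP position; "tcp_rot": TCP orientation; "force": force on the tool from outside, world axes, zero at the start; "wrist_torque": the same for the moment, N m; "finger_gap": finger opening in m; "finger_force": force on a finger pad.
Only numpy, scipy, OpenCV 4.12 (cv2) and the standard library are available. Lean on these libraries where they do the work, as an engineer would, in place of code of your own. Each camera call takes 0.05 s, during which the arm holds its last target. There are 200 camera calls.

## Working session

There is one attempt and no reset: what is moved stays moved. The work goes in short steps, each a Python script; the robot and the scene stay as the last script left them, time stands still between calls to the robot, and variables do not carry over. Pictures are saved under pics/ and viewed, at most 10 in all, crops included, and the job is handed in when it is done.

```bash
mkdir -p pics; ls
python3 - <<'E'
from cell import *
import cv2
for n in("scene","side","wrist"):
    o=get_obs(); cv2.imwrite(f"pics/{n}0.png",get_image(n)); print(n,get_calibration(n))
print(o)
E
```

```text
pics
scene {'camera_matrix': array([[438.470222  ,   0.        , 256.0156402 ],
       [  0.        , 438.470222  , 191.33290735],
       [  0.        ,   0.        ,   1.        ]]), 'rvec': array([ 1.13709067,  2.30382096, -1.05683285]), 'tvec': array([ 0.31925155, -0.18502299,  1.87056303])}
side {'camera_matrix': array([[417.75634135,   0.        , 260.40490091],
       [  0.        , 417.75634135, 190.82264949],
       [  0.        ,   0.        ,   1.        ]]), 'rvec': array([ 0.17723657, -2.88158426,  1.0989495 ]), 'tvec': array([0.55134241, 0.12743746, 1.47100698])}
wrist {'camera_matrix': array([[297.31863964,   0.        , 258.55965627],
       [  0.        , 297.31863964, 192.62180839],
       [  0.        ,   0.        ,   1.        ]]), 'tool_from_camera': array([[-4.14173196e-04, -9.54864083e-01, -2.97042778e-01,
         7.53563258e-02],
       [ 9.99999835e-01, -5.13557331e-04,  2.56543259e-04,
        -5.87854607e-04],
       [-3.97512440e-04, -2.97042622e-01,  9.54864138e-01,
        -1.42013621e-01],
       [ 0.00000000e+00,  0.00000000e+00,  0.00000000e+00,
         1.00000000e+00]])}
{'time': 0.1, 'joints': array([-1.26768291,  0.31161754,  0.01395789,  1.51291732, -0.00439555,
        1.3192183 , -0.02719414]), 'dq': array([-0.00060861, -0.00226907, -0.00117194, -0.00257674,  0.00030225,
        0.0020469 ,  0.00010606]), 'joint_torque': array([ 6.02114724e-04, -3.80855441e+01,  1.46440621e-01, -2.31240106e+01,
        1.22799893e-02,  8.12107493e-03, -1.05050330e-05]), 'tool_pos': array([0.18565685, 0.51700624, 0.23033676]), 'tcp_rot': array([[-9.41178047e-01,  3.37910451e-01, -6.41602512e-04],
       [ 3.37911050e-01,  9.41175859e-01, -2.03090315e-03],
       [-8.24026025e-05, -2.12824604e-03, -9.99997732e-01]]), 'force': array([ 0.32732767, -0.34794007,  0.30710929]), 'wrist_torque': array([-0.02347603,  0.00272984, -0.04162483]), 'finger_force': 0.0, 'finger_gap': 0.08554673818583096}
```

View pics/scene0.png

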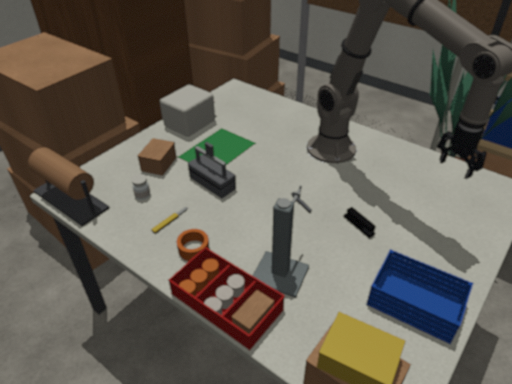

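View pics/side0.png

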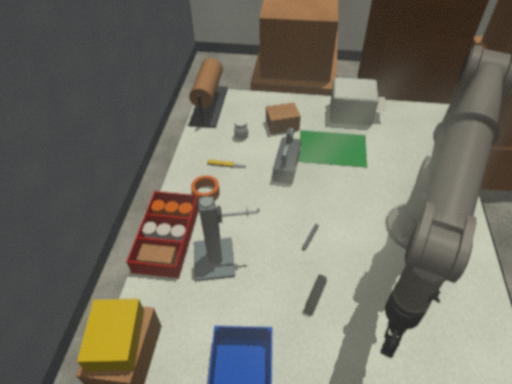

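```bash
cat > h.py <<'E'
import cv2, numpy as np
def tiles(specs,fn,k=5):
    out=[]
    for img,x0,y0 in specs:
        c=cv2.resize(img[y0:y0+60,x0:x0+80],None,fx=k,fy=k,interpolation=cv2.INTER_CUBIC)
        for i in range(0,80,10):
            cv2.line(c,(i*k,0),(i*k,6),(0,0,255),1); cv2.putText(c,str(x0+i),(i*k+2,15),0,.35,(0,0,255),1)
        for i in range(10,60,10):
            cv2.line(c,(0,i*k),(6,i*k),(0,0,255),1); cv2.putText(c,str(y0+i),(8,i*k+4),0,.35,(0,0,255),1)
        out.append(c)
    cv2.imwrite(fn,np.vstack([np.hstack(out[:2]),np.hstack(out[2:])]))
def proj(cal,P):
    return cv2.projectPoints(np.array(P,float).reshape(-1,3),cal["rvec"],cal["tvec"],cal["camera_matrix"],None)[0].reshape(-1,2)
def tri(calA,a,calB,b):
    M=[np.array(c["camera_matrix"])@np.hstack([cv2.Rodrigues(c["rvec"])[0],np.array(c["tvec"]).reshape(3,1)]) for c in(calA,calB)]
    X=cv2.triangulatePoints(M[0],M[1],np.array(a,float).reshape(-1,2).T,np.array(b,float).reshape(-1,2).T)
    return (X[:3]/X[3]).T
E
python3 - <<'E'
from h import *
s=cv2.imread("pics/scene0.png");d=cv2.imread("pics/side0.png")
tiles([(s,175,138),(s,262,180),(d,250,124),(d,190,188)],"pics/t0.png")
E
```

```text
(no output)
```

View pics/t0.png

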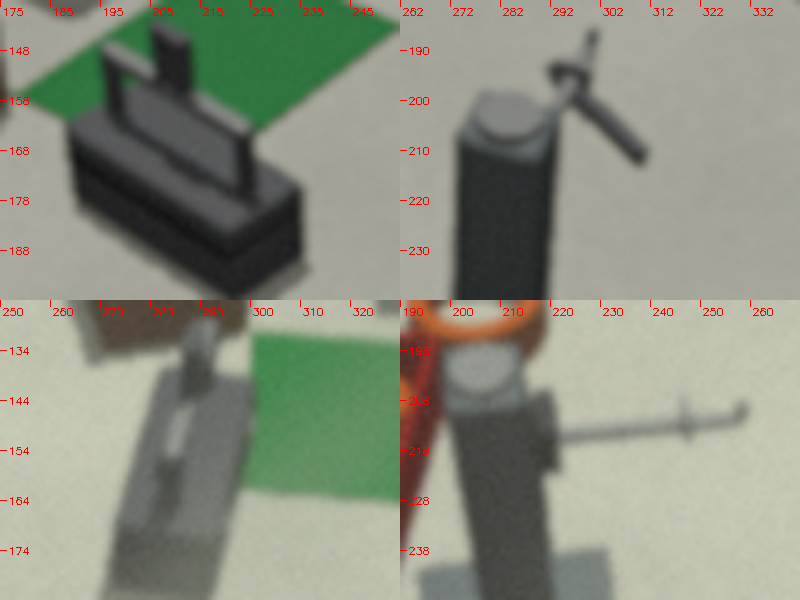

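```bash
cat > fit.py <<'E'
from h import *
from cell import get_calibration
from scipy.optimize import least_squares
S,D=get_calibration("scene"),get_calibration("side")
def place(p,L):
    c,s=np.cos(p[2]),np.sin(p[2]); L=np.array(L,float)
    return L@np.array([[c,s,0],[-s,c,0],[0,0,1]])+[p[0],p[1],p[3]]
def fit(Ls,us,Ld,ud,p0):
    f=lambda p:np.r_[(proj(S,place(p,Ls))-us).ravel(),(proj(D,place(p,Ld))-ud).ravel()]
    r=least_squares(f,p0,loss="soft_l1"); return r.x,r.fun.reshape(-1,2).round(1)
E
python3 - <<'E'
from fit import *
a=[(188.6,162.4),(220.6,186),(235.6,175)];b=[(282.4,137.6),(273,169.6),(292.4,171)]
print(tri(S,a,D,b).round(4))
a=[(300.6,187.5),(296.3,196.5)];b=[(258.2,210),(247.2,212.5)]
T=tri(S,a,D,b);print(T.round(4))
E
```

```text
[[ 0.5081 -0.3352  0.075 ]
 [ 0.5277 -0.1586  0.0632]
 [ 0.4544 -0.1489  0.073 ]]
[[0.5375 0.1812 0.2365]
 [0.5696 0.1874 0.227 ]]
```

```bash
cat >> h.py <<'E'
def Rdown(yaw,flip=1):  # tool y along flip*(cos,sin)
    y=flip*np.array([np.cos(yaw),np.sin(yaw),0]); z=np.array([0,0,-1.]); return np.column_stack([np.cross(y,z),y,z])
def wproj(cal,o,P):  # world points -> wrist pixels
    T=np.eye(4);T[:3,:3]=o["tcp_rot"];T[:3,3]=o["tool_pos"];W=np.linalg.inv(T@cal["tool_from_camera"])
    P=np.array(P,float).reshape(-1,3)@W[:3,:3].T+W[:3,3]
    return cv2.fisheye.distortPoints((P[:,:2]/P[:,2:]).reshape(-1,1,2),cal["camera_matrix"],np.zeros(4)).reshape(-1,2)
E
python3 - <<'E'
from fit import *
from cell import *
Lb=np.array([[70,-75,14],[70,75,14],[200,75,14],[200,-75,14]])/1e3
Lh=np.array([[-.0135,0,.24],[.016,0,.24]])
us=np.array([(262,254),(308,268),(293,293),(253,280),(300.6,187.5),(296.3,196.5)]);ud=np.array([(232,239),(234,276),(196,278),(194,243),(258.2,210),(247.2,212.5)])
L=np.vstack([Lb,Lh]); print("scale",*fit(L,us,L,ud,[.55,.185,.1,0]))
Ls=np.array([[.04,-.095,.075],[.04,.095,.075],[-.04,.095,.075],[0,-.018,.185],[0,.018,.185]])
Ld=np.array([[.04,-.095,.075],[-.04,-.095,.075],[.04,.095,.075],[-.04,.095,.075],[0,0,.185]])
print("case",*fit(Ls,np.array([(188.6,162.4),(220.6,186),(235.6,175),(206.5,143.2),(211.8,145.5)]),Ld,np.array([(282.4,137.6),(300.6,139),(273,169.6),(292.4,171),(290.4,128.4)]),[.481,-.242,-.12,0]))
for f in(1,-1):
  for p in([.50,.15,.36],[.48,-.24,.30],[.48,-.24,.15],[.55,.18,.40],[.55,.18,.2]):
    q=solve_ik(p,Rdown(0,f)); print(f,p,None if q is None else np.round(q,2))
E
```

```text
scale [ 0.55281544  0.1824666   0.22860478 -0.01221493] [[ 2.9 -2.6]
 [ 0.5 -1.9]
 [ 0.8  4.6]
 [-5.2  0.7]
 [-1.1  2.2]
 [-0.3 -0.8]
 [ 0.3 -1.1]
 [ 0.9 -0.1]
 [-1.6  1.7]
 [ 0.5 -1.8]
 [-0.7  1.5]
 [ 0.4 -0.2]]
case [ 0.47978848 -0.24580451 -0.11205867 -0.00403994] [[-1.7  0.3]
 [-0.2 -1.3]
 [ 0.8 -0.4]
 [-0.8 -0.7]
 [ 0.5  0.9]
 [ 0.  -1.1]
 [ 1.4  0.5]
 [-0.8 -0.6]
 [ 0.8  1.4]
 [-1.6  3.5]]
1 [0.5, 0.15, 0.36] [-0.77  0.24  0.58  1.33 -0.13  1.61 -0.21]
1 [0.48, -0.24, 0.3] [ 0.04  0.27  0.52  1.43 -0.13  1.47  0.55]
1 [0.48, -0.24, 0.15] [-0.25  0.47  0.94  1.7  -0.4   1.18  0.79]
1 [0.55, 0.18, 0.4] [-0.69  0.39  0.57  1.05 -0.21  1.75 -0.2 ]
1 [0.55, 0.18, 0.2] [-0.72  0.42  0.53  1.5  -0.22  1.29 -0.17]
-1 [0.5, 0.15, 0.36] [-0.51  0.22  0.24  1.32 -0.05  1.6   2.86]
-1 [0.48, -0.24, 0.3] [-0.35  0.4   1.13  1.44 -0.36  1.52 -2.38]
-1 [0.48, -0.24, 0.15] [ 1.25  0.66 -1.24  1.64  0.64  1.31  3.04]
-1 [0.55, 0.18, 0.4] [-0.45  0.36  0.17  1.04 -0.06  1.74  2.84]
-1 [0.55, 0.18, 0.2] [-0.41  0.39  0.09  1.48 -0.03  1.27  2.82]
```

Run:
```python
from h import *
from cell import *
import pickle
R=[]
for n,p,yaw in(("A",[.50,.12,.37],.15),("B",[.52,.20,.37],.15),("C",[.48,-.20,.30],-.11),("D",[.48,-.27,.30],-.11)):
    goto(p,Rdown(yaw)); hold(.15); o=get_obs(); im=get_image("wrist"); R.append((n,o)); cv2.imwrite(f"pics/w{n}.png",im); print(n,o["time"],o["tool_pos"].round(4))
pickle.dump(dict(R),open("views.pkl","wb"))
I=[cv2.imread(f"pics/w{n}.png") for n in"ABCD"]
for im in I:
    for x in range(0,512,50): cv2.putText(im,str(x),(x,10),0,.35,(0,0,255),1);cv2.line(im,(x,0),(x,5),(0,0,255),1)
    for y in range(50,384,50): cv2.putText(im,str(y),(6,y+4),0,.35,(0,0,255),1);cv2.line(im,(0,y),(5,y),(0,0,255),1)
M=np.vstack([np.hstack(I[:2]),np.hstack(I[2:])]); cv2.imwrite("pics/m1.png",cv2.resize(M,(800,600),interpolation=cv2.INTER_AREA))
```

```text
A 2.2 [0.4996 0.1214 0.3695]
B 2.825 [0.5202 0.1986 0.3703]
C 4.5333 [ 0.481  -0.1984  0.3   ]
D 5.1167 [ 0.4809 -0.2684  0.2998]
```

View pics/m1.png

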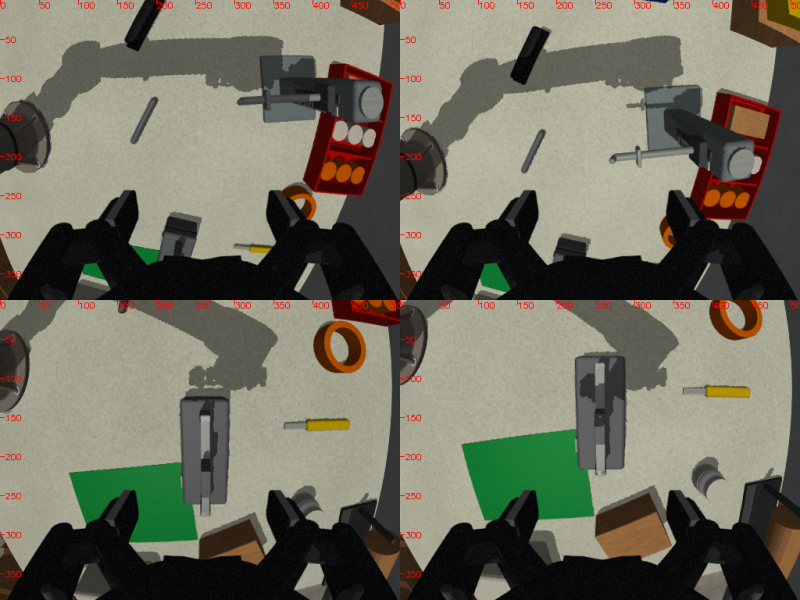

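```bash
cat > tile2.py <<'E'
from h import *
def t(im,x0,y0,w,h,k,tr=False):
    c=cv2.resize(im[y0:y0+h,x0:x0+w],None,fx=k,fy=k,interpolation=cv2.INTER_CUBIC)
    a,b=(x0,y0)
    if tr: c=cv2.transpose(c); a,b=y0,x0
    H,W=c.shape[:2]
    c=c.copy()
    for X in range(-(-a//10)*10,a+int(W/k),10):
        u=int((X-a)*k); cv2.line(c,(u,0),(u,5),(0,0,255),1); cv2.putText(c,str(X),(u+2,12),0,.33,(0,0,255),1)
    for Y in range(-(-b//10)*10,b+int(H/k),10):
        v=int((Y-b)*k); cv2.line(c,(0,v),(5,v),(0,0,255),1); cv2.putText(c,str(Y),(7,v+4),0,.33,(0,0,255),1)
    out=np.zeros((300,400,3),np.uint8); out[:min(H,300),:min(W,400)]=c[:300,:400]; return out
E
python3 - <<'E'
from tile2 import *
A,B,C,D=[cv2.imread(f"pics/w{n}.png") for n in"ABCD"]
cv2.imwrite("pics/m2.png",np.vstack([np.hstack([t(A,300,95,100,75,4),t(B,262,170,100,75,4)]),np.hstack([t(C,215,120,100,160,2.5,True),t(D,210,65,100,160,2.5,True)])]))
E
```

```text
(no output)
```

View pics/m2.png

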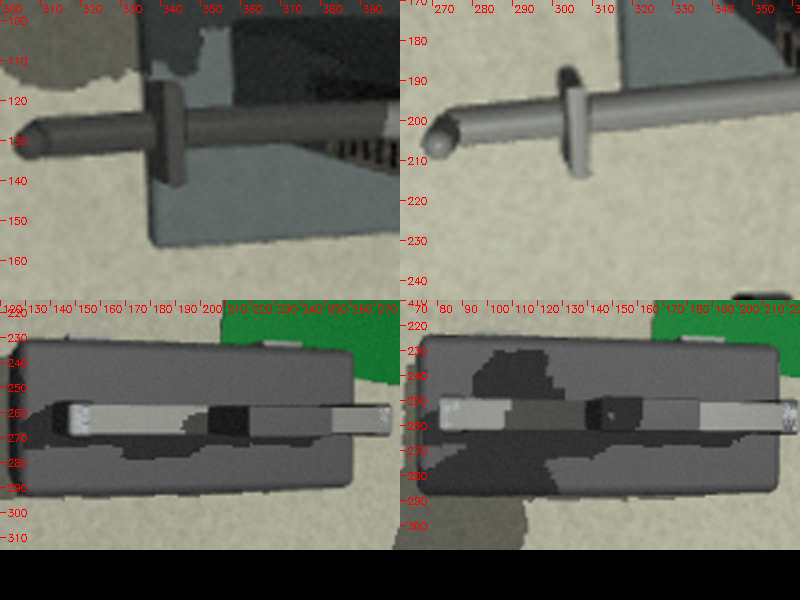

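```bash
cat > wfit.py <<'E'
from fit import *
import pickle
V=pickle.load(open("views.pkl","rb")); Wc=get_calibration("wrist")
def wfit(obs,p0,nx=0):
    # obs: list (view, local xyz or None-x, px)
    def f(p):
        r=[];k=4
        for v,l,u in obs:
            l=list(l)
            if l[0] is None: l[0]=p[k];k+=1
            r.append(wproj(Wc,V[v],place(p,[l]))[0]-u)
        return np.ravel(r)
    r=least_squares(f,list(p0)+[.08]*nx,loss="soft_l1"); return r.x.round(4),r.fun.reshape(-1,2).round(1).tolist()
E
python3 - <<'E'
from wfit import *
so=[("A",(-.016,0,.245),(308,129.5)),("A",(.014,0,.244),(341.5,128.5)),("A",(None,0,.23),(395,124.8)),
    ("B",(-.016,0,.245),(272.5,205.5)),("B",(.014,0,.244),(305,200.4)),("B",(None,0,.23),(359.5,193.8))]
print("scale",*wfit(so,[.553,.182,.15,0],2))
so=[]
for v,y1,x1,y2,x2,b1,bx1,b2,bx2,e1,l1,r1,e2,l2,r2 in(("C",220,263.2,253.2,262.6,147.2,262.2,276,261.8,132,231.8,291.8,260.8,235,289.8),("D",145.8,256,185,255.8,81.4,255.6,223.8,256.6,73.8,224.4,288.4,216.2,228.4,286.4)):
    so+=[(v,(0,.018,.185),(x1,y1)),(v,(0,-.018,.185),(x2,y2)),(v,(0,.078,.137),(bx1,b1)),(v,(0,-.078,.137),(bx2,b2)),
     (v,(-.04,.095,.075),(l1,e1)),(v,(.04,.095,.075),(r1,e1)),(v,(-.04,-.095,.075),(l2,e2)),(v,(.04,-.095,.075),(r2,e2))]
x,r=wfit(so,[.48,-.245,-.11,0]); print("case",x); [print(a[0],a[1],b) for a,b in zip(so,r)]
E
```

```text
scale [ 0.553   0.1835  0.2284 -0.0008  0.0765  0.0752] [[1.4, -0.1], [-0.6, -0.6], [0.0, 0.4], [0.5, -0.1], [-1.2, 2.2], [-0.0, -0.5]]
case [ 0.4806 -0.2499 -0.1024 -0.0085]
C (0, 0.018, 0.185) [0.2, -1.7]
C (0, -0.018, 0.185) [0.7, -2.1]
C (0, 0.078, 0.137) [0.5, 1.4]
C (0, -0.078, 0.137) [0.8, -1.2]
C (-0.04, 0.095, 0.075) [-1.6, -3.8]
C (0.04, 0.095, 0.075) [1.8, -4.0]
C (-0.04, -0.095, 0.075) [-0.4, 0.6]
C (0.04, -0.095, 0.075) [-0.3, 0.3]
D (0, 0.018, 0.185) [-0.4, 0.6]
D (0, -0.018, 0.185) [0.1, -0.0]
D (0, 0.078, 0.137) [0.0, 1.8]
D (0, -0.078, 0.137) [0.0, 0.3]
D (-0.04, 0.095, 0.075) [-0.6, 0.1]
D (0.04, 0.095, 0.075) [-0.1, -0.4]
D (-0.04, -0.095, 0.075) [-0.7, 1.4]
D (0.04, -0.095, 0.075) [-0.1, 1.2]
```

```bash
cat >> h.py <<'E'
def avg(n=8):
    from cell import get_obs,hold
    F=[];T=[]
    for _ in range(n):
        hold(.04); o=get_obs(); F.append(o["force"]);T.append(o["wrist_torque"])
    return np.mean(F,0),np.mean(T,0),np.std(F,0),np.std(T,0),o
E
python3 - <<'E'
from h import *
from cell import *
R=Rdown(-.102); x,y=.4806,-.2490
goto([x,y,.245],R); hold(.3); a=avg(); print("air",*[np.round(v,3) for v in a[:4]],a[4]["tool_pos"].round(4))
print(movel([x,y,.147],R,vel=.1,until_force=6)); o=get_obs(); print(o["tool_pos"].round(4),o["force"].round(2))
gripper_close(110); hold(.2); g=avg(); o=g[4]
print("grip",g[0].round(2),g[1].round(3),o["finger_gap"],o["finger_force"],o["tool_pos"].round(4))
movel([x,y,.177],R,vel=.04); hold(.4); c=avg(12); o=c[4]
dF=c[0]-a[0];dT=c[1]-a[1]; print("lift",dF.round(3),dT.round(4),c[2].round(3),c[3].round(4),o["tool_pos"].round(4),o["tcp_rot"].round(3).tolist(),o["finger_gap"],o["time"])
np.savez("air.npz",F=a[0],T=a[1]); 
yc=np.array([np.sin(.102),np.cos(.102),0]); xc=np.array([np.cos(.102),-np.sin(.102),0])
print("m",-dF[2]/9.81,"T in case frame",dT@xc,dT@yc)
cv2.imwrite("pics/side1.png",get_image("side"))
E
```

```text
air [-0.127 -0.026  0.293] [0.004 0.003 0.001] [0.496 0.445 0.508] [0.042 0.024 0.018] [ 0.4806 -0.2491  0.245 ]
False
[ 0.4811 -0.2494  0.1477] [-0.49 -0.29  0.6 ]
grip [-2.52  1.29  4.77] [0.288 0.552 0.035] 0.01081276580571514 108.18585991859436 [ 0.4804 -0.249   0.1472]
lift [ 0.236  0.057 -5.716] [ 0.0693 -0.0128  0.0011] [0.637 0.371 0.622] [0.0369 0.0211 0.0221] [ 0.4806 -0.249   0.177 ] [[0.102, 0.995, 0.0], [0.995, -0.102, 0.0], [0.0, 0.0, -1.0]] 0.010818496055095364 10.2917
m 0.5826773220989085 T in case frame 0.07024691813397424 -0.005646109564275621
```

```bash
cat > pl.py <<'E'
from h import *
from cell import *
YS=.228; SX=np.array([np.cos(YS),np.sin(YS),0]); SY=np.array([-np.sin(YS),np.cos(YS),0]); SEAT=np.array([.553,.1835,.235]); RS=Rdown(YS)
def tgt(x,y,barz): return (SEAT+x*SX+y*SY)*[1,1,0]+[0,0,barz+.0222]
E
python3 - <<'E'
from pl import *
from tile2 import t
a=np.load("air.npz")
movel([.4806,-.249,.282],None,vel=.12)
movel(tgt(-.10,.012,.26),RS,vel=.15); hold(.4); c=avg(55); o=c[4]
F=c[0];T=c[1];print(F.round(3),T.round(4),c[2].round(2),c[3].round(3),o["tool_pos"].round(4),o["finger_gap"],o["time"])
print("Tx",T@SX,"Ty",T@SY,"d raw",(T@SX)/F[2],"d with bias",((T-a["T"])@SX)/(F[2]-a["F"][2]))
w=get_image("wrist");s=get_image("scene");d=get_image("side")
for n,i in(("w2",w),("s2",s),("d2",d)): cv2.imwrite(f"pics/{n}.png",i)
import pickle;pickle.dump(o,open("o2.pkl","wb"))
cal={n:get_calibration(n) for n in("scene","side")}
p=proj(cal["scene"],[o["tool_pos"]])[0].astype(int);q=proj(cal["side"],[o["tool_pos"]])[0].astype(int);print(p,q)
cv2.imwrite("pics/m3.png",np.vstack([np.hstack([t(s,max(p[0]-40,0),max(p[1]-25,0),100,75,4),t(d,max(q[0]-60,0),max(q[1]-25,0),100,75,4)]),np.hstack([t(w,150,50,266,200,1.5),t(w,200,100,133,100,3)])]))
E
```

```text
[ 0.089  0.068 -5.547] [ 0.065   0.0128 -0.0013] [0.49 0.47 0.58] [0.031 0.027 0.03 ] [0.4529 0.1726 0.2822] 0.010964418461611386 17.025
Tx 0.06624400640874792 Ty -0.0022754545656963115 d raw -0.011943166550216563 d with bias -0.010653972631874679
[314 160] [287 200]
```

View pics/m3.png

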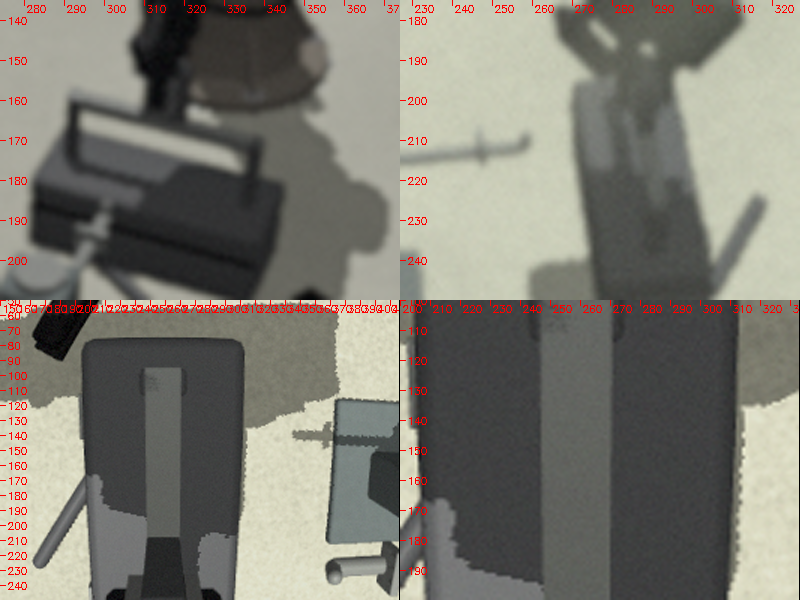

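Run:
```python
from pl import *
import pickle
o=pickle.load(open("o2.pkl","rb"))
p=wproj(get_calibration("wrist"),o,[SEAT-.016*SX+[0,0,.01]])[0];print(p,"seen 373.3,230.7")
if np.hypot(*(p-[373.3,230.7]))<4.5:
    y=.0115
    print(movel(tgt(0,y,.26),RS,vel=.05,until_force=5)); o=get_obs(); print(o["tool_pos"].round(4),tgt(0,y,.26).round(4),o["force"].round(2))
    hold(.2);b=avg(10);print(b[0].round(2),b[1].round(3))
    from tile2 import t
    s=get_image("scene");d=get_image("side");w=get_image("wrist")
    cv2.imwrite("pics/m4.png",np.vstack([np.hstack([t(s,250,150,100,75,4),t(d,210,180,100,75,4)]),np.hstack([t(w,200,100,133,100,3),t(w,200,190,133,100,3)])]));print(get_obs()["time"])
```

```text
[377.47779525 235.08749885] seen 373.3,230.7
```

Run:
```python
from pl import *
from tile2 import t
import pickle
o=pickle.load(open("o2.pkl","rb")); w=cv2.imread("pics/w2.png")
im=t(w,350,200,100,75,4)
for l in([-.016,0,.245],[.014,.012,.244],[.014,-.012,.244]):
    p=wproj(get_calibration("wrist"),o,[SEAT*[1,1,0]+l[0]*SX+l[1]*SY+[0,0,l[2]]])[0]; cv2.circle(im,tuple(int(v) for v in (p-[350,200])*4),3,(0,255,0),1); print(p)
cv2.imwrite("pics/m4a.png",im)
```

```text
[377.47779525 235.08749885]
[415.7809393  217.72955455]
[409.88687341 247.23689098]
```

View pics/m4a.png

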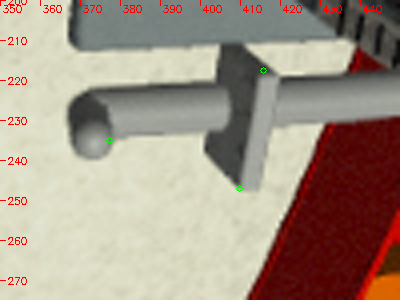

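Run:
```python
from pl import *
y=.0115
print(movel(tgt(0,y,.26),RS,vel=.05,until_force=5)); o=get_obs(); print(o["tool_pos"].round(4),tgt(0,y,.26).round(4),o["force"].round(2))
hold(.2);b=avg(10);print(b[0].round(2),b[1].round(3))
from tile2 import t
s=get_image("scene");d=get_image("side");w=get_image("wrist")
cv2.imwrite("pics/m4.png",np.vstack([np.hstack([t(s,250,150,100,75,4),t(d,210,180,100,75,4)]),np.hstack([t(w,200,100,133,100,3),t(w,200,190,133,100,3)])]));print(get_obs()["time"])
```

```text
False
[0.5502 0.1947 0.2823] [0.5504 0.1947 0.2822] [ 0.12 -0.5  -5.98]
[ 0.11  0.1  -5.74] [ 0.046  0.004 -0.003]
20.0917
```

View pics/m4.png

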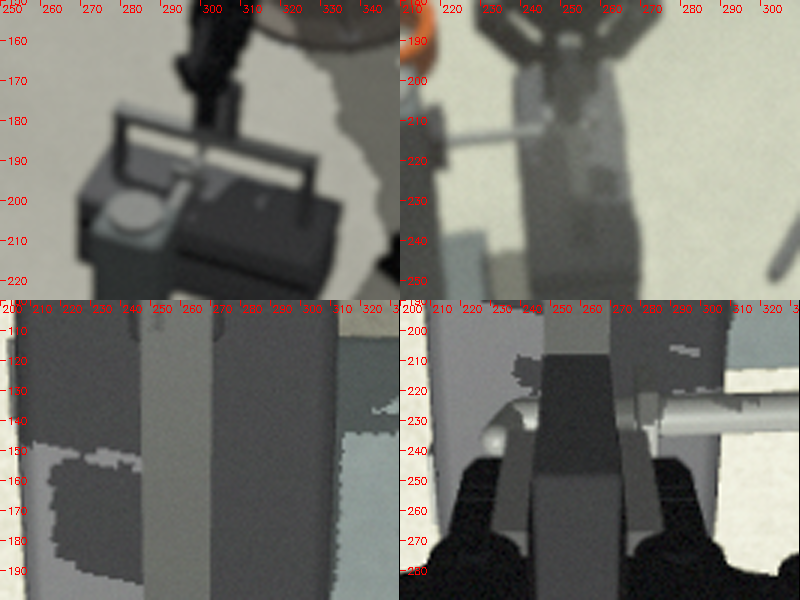

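Run:
```python
from pl import *
y=.0115
for z in(.223,.205):
    movel(tgt(0,y,z),RS,vel=.025); b=avg(12); print(z,b[4]["tool_pos"].round(4),b[0].round(2),b[1].round(3),"Tx",round(b[1]@SX,3),"Ty",round(b[1]@SY,3),round(b[4]["time"],2))
    if np.hypot(*b[0][:2])>3: break
```

```text
0.223 [0.5504 0.1947 0.2452] [-1.05 -0.03 -3.98] [ 0.007  0.287 -0.02 ] Tx 0.072 Ty 0.278 22.23
0.205 [0.5506 0.1947 0.2273] [-0.34  0.16 -1.72] [ 0.053  0.079 -0.011] Tx 0.069 Ty 0.065 23.59
```

Run:
```python
from pl import *
from tile2 import t
y=.0115
for z in(.1925,None):
    if z is None: z=z0+(b[0][2]-.0)/120; print("to",z)
    z0=z
    movel(tgt(0,y,z),RS,vel=.02); hold(.2); b=avg(40); fx,fy=b[0]@SX,b[0]@SY
    print(round(z,4),b[4]["tool_pos"].round(4),b[0].round(3),"Fsx,sy",round(fx,3),round(fy,3),"Tx",round(b[1]@SX,3),"Ty",round(b[1]@SY,3),"corr",round(b[1]@SX-.25*fy,3),round(b[4]["time"],2))
s=get_image("scene");d=get_image("side");w=get_image("wrist")
cv2.imwrite("pics/m5.png",np.vstack([np.hstack([t(s,250,160,100,75,4),t(d,210,185,100,75,4)]),np.hstack([t(w,200,100,133,100,3),t(w,200,190,133,100,3)])]))
```

```text
0.1925 [0.5505 0.1947 0.2148] [ 1.19   0.412 -0.292] Fsx,sy 1.252 0.132 Tx 0.039 Ty -0.316 corr 0.006 26.23
to 0.1900648508904399
0.1901 [0.5505 0.1947 0.2123] [ 2.432  0.706 -0.118] Fsx,sy 2.528 0.138 Tx 0.036 Ty -0.602 corr 0.001 28.38
```

View pics/m5.png

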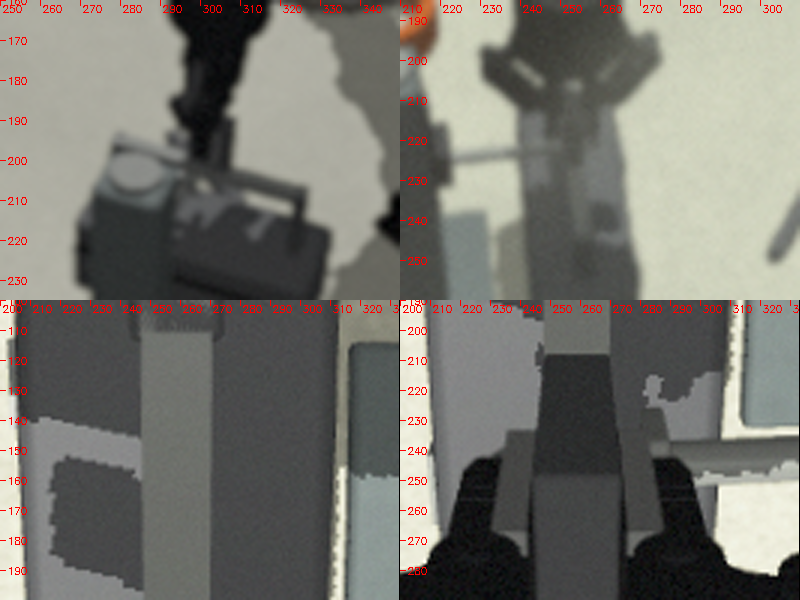

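Run:
```python
from pl import *
y=.0115
for x in(.0006,.0012):
    movel(tgt(x,y,.1898),RS,vel=.01); hold(.1); b=avg(15); fx,fy=b[0]@SX,b[0]@SY
    print(x,b[4]["tool_pos"].round(5),b[0].round(3),"Fsx,sy",round(fx,3),round(fy,3),"Tx",round(b[1]@SX,3),"Ty",round(b[1]@SY,3),"corr",round(b[1]@SX-.25*fy,3),round(b[4]["time"],2))
    if fx<.7: break
```

```text
0.0006 [0.55063 0.19474 0.21186] [0.464 0.485 0.182] Fsx,sy 0.561 0.367 Tx 0.031 Ty -0.125 corr -0.061 29.5
```

Run:
```python
from pl import *
b=avg(70); fx,fy=b[0]@SX,b[0]@SY
print(b[0].round(3),"Fsx,sy",round(fx,3),round(fy,3),"Tx",round(b[1]@SX,3),"Ty",round(b[1]@SY,3),"corr",round(b[1]@SX-.24*fy,3),round(b[4]["time"],2))
```

```text
[-2.472 -0.456  0.071] Fsx,sy -2.511 0.115 Tx 0.026 Ty 0.608 corr -0.002 32.42
```

Run:
```python
from pl import *
y=.0115
for x in(.0003,.0001,.0002):
    movel(tgt(x,y,.1898),RS,vel=.01); hold(.6)
    for _ in range(2): b=avg(14); fx,fy=b[0]@SX,b[0]@SY; print(x,b[4]["tool_pos"].round(5),"Fz",b[0][2].round(2),"Fsx,sy",round(fx,3),round(fy,3),"Tx",round(b[1]@SX,3),"Ty",round(b[1]@SY,3),round(b[4]["time"],2))
    if abs(fx)<.9: break
```

```text
0.0003 [0.55087 0.19482 0.21208] Fz -0.07 Fsx,sy -2.057 0.17 Tx 0.014 Ty 0.507 33.85
0.0003 [0.55087 0.19481 0.21208] Fz -0.04 Fsx,sy -1.44 0.302 Tx 0.015 Ty 0.356 34.43
0.0001 [0.55071 0.19478 0.21211] Fz -0.18 Fsx,sy 0.932 0.502 Tx 0.025 Ty -0.229 35.87
0.0001 [0.55067 0.19482 0.21208] Fz -0.32 Fsx,sy 1.789 -0.134 Tx 0.03 Ty -0.398 36.45
0.0002 [0.55067 0.19476 0.21202] Fz -0.11 Fsx,sy 2.2 0.064 Tx 0.014 Ty -0.563 37.88
0.0002 [0.55064 0.19475 0.21203] Fz 0.06 Fsx,sy 2.444 0.15 Tx -0.002 Ty -0.627 38.47
```

Run:
```python
from pl import *
from tile2 import t
y=.0115
movel(tgt(.0004,y,.1898),RS,vel=.01)
for _ in range(25):
    b=avg(4); fx=b[0]@SX
    if fx<.8: break
print(b[0].round(2),fx,b[4]["time"])
ungrasp(); o=get_obs(); print(o["force"].round(2),o["finger_gap"],o["time"])
movel(o["tool_pos"]+[0,0,.12],None,vel=.08); hold(1.5); b=avg(5); print(b[0].round(2),b[4]["time"])
movel(b[4]["tool_pos"]-.1*SX,None,vel=.1)
o=get_obs();s=get_image("scene");d=get_image("side");w=get_image("wrist")
for n,i in(("w6",w),("s6",s),("d6",d)): cv2.imwrite(f"pics/{n}.png",i)
cv2.imwrite("pics/m6.png",np.vstack([np.hstack([t(s,250,165,100,75,4),t(d,200,190,100,75,4)]),np.hstack([t(w,200,80,266,200,1.5),t(d,150,150,266,200,1.5)])]));print(o["time"])
```

```text
[ 0.64  0.2  -0.04] 0.6717165703184881 41.05
[-0.67  0.01 -0.26] 0.0852023916368522 41.7583
[-0.34  0.01  0.13] 45.1167
46.2667
```

View pics/m6.png

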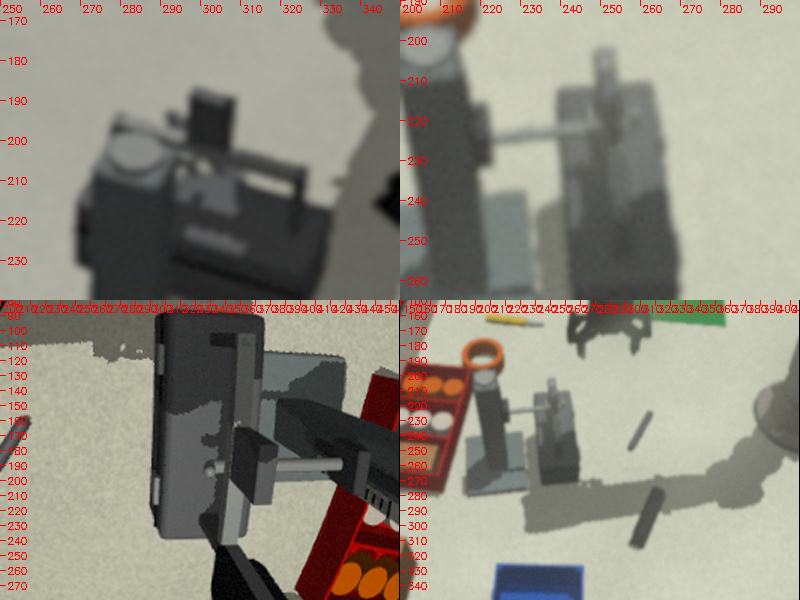

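```bash
python3 -c "
from cell import *
print(hand_in())"
```

```text
the job is handed in; nothing more can be done
None
```

The case hangs by its bar on the scale hook, released and looking level in the last pictures. It weighs about 0.57 kg, is hung about 11.5 mm off-centre where it balanced, and was handed in at about 46 s with the gripper clear.

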